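# Hold a tool-handle blank in the V cradle, against its stop

### The arm

A 6-joint arm with a two-finger parallel gripper is mounted at the origin on the work surface. World frame = base frame: x ahead of the robot, y to its left, z up, the work surface at z = 0. Lengths are in m, angles in rad, forces in N, time in s.
With the tool pointing down it reaches from about 0.375 to 0.975 m from the base axis. Payload 3.8 kg.
Tool frame: the origin (TCP) lies midway between the tips of the shut fingers; the grasp point (between the pads) lies 19 mm behind it; z points along the fingers, y is the line along which they close (so a half turn about z gives the same grasp; the last joint's range is limited). The gripper opens to 85 mm and grips with 20 to 120 N. Pads are 22 mm wide; open, the fingers measure 114 mm over their backs; the gripper's body (76 mm by 85 mm) begins 54 mm behind the grasp point. The pads swing forward as they close: fully open they stand 13 mm farther back than shut.
Start: joints at [1.147, 0.264, 1.604, -0, 1.274, -0.037], TCP at [0.255, 0.625, 0.231] pointing down, gripper open.
Joint ranges: [-2.63, 2.63], [-0.94, 2.18], [0.31, 2.57], [-1.31, 4.45], [0, 2.66], [-2.55, 2.55]. Speed limits (rad/s): [2.57, 2.57, 3.14, 3.14, 3.14, 3.14].

### API

Orientations are given as a rotation vector (axis times angle).
In Python, from workcell import bot gives the robot as it stands.
- The arm moves only by the tool step_arm, never from a script. Its argument "motion" is a list of rows, each a list of 5 numbers: the finger opening in cm, from 0 to 8.54, then the shift along the tool's x, y, z in cm, then the turn about the tool's z in degrees. In form: [[claw, dx, dy, dz, twist], ...]. A call has 1 to 20 rows; each row is the pose to reach, as a shift and turn from the pose commanded when the call began, along the tool's axes at that moment; what a row does not reach only later rows make up. A row lasts 1/10 s, in which the tool goes at most 50 mm and 8.59 degrees, less where a joint would pass 70% of its speed; a pose out of reach is approached as far as the arm can. A call with a gripper value outside its range is refused whole. The fingers move at their own pace and stop on an object; "force" is the grip in N (left out, the last holds). Time passes only in rows, so rows that repeat a pose let the fingers close. It gives the time, the measured TCP pose, the force, the opening and the grip force at its end, in the units of the state.
- bot.read_state(): the state, without advancing time (a new reading comes with each control period).
- bot.read_camera(name): name is "side" or "top"; returns (picture, depth): 400x640x3 uint8, red, green, blue; 400x640 float32, m along the optical axis (not along the pixel's ray), 0 where there is no reading.
- bot.calibration(name): a dict with "mtx" (3x3 intrinsics, pixels), "k1" (the pictures are not rectified: a ray, as slopes to the right and down, at radius r is drawn at 1 + k1 r^2 times it, then the intrinsics apply), "origin" and "orientation" of the camera in the world. Camera axes: x right, y up, looking along -z (the intrinsics and any distortion apply to the point x, -y, -z); pixel columns grow to the right and rows downward; lengths in m; the calibration is good to about 2 mm. A picture is of the moment at which its call begins. calibration takes no time and is no camera call.
- bot.finish_job(): hands the job in; it is judged then, once.
The state is a dict: "time": time; "q": joint angles; "joint_vel": joint speeds; "joint_torque": joint torques, N m; "tool_pos": TCP position; "tcp_rot": TCP orientation; "wrist_force": force on the tool from outside, world axes, zero at the start; "torque": the same for the moment, N m; "width": opening from 0.0 (shut) to 1.0 (fully open); "grip_force": force on a finger pad.
Only numpy, scipy, OpenCV 4.12 (cv2) and the standard library are available. Lean on these libraries where they do the work, as an engineer would, in place of code of your own. Each camera call takes 0.05 s, during which the arm holds its last target. There are 200 camera calls.

### The job

Take the pale handle blank with the brass ferrule from the rest and lay it in the V cradle, brass end towards the red stop and about 25 mm short of it. Keeping it pressed down onto both sides of the V, slide it along until the brass end meets the stop. Finish there with the gripper still holding it, pressed firmly (about 10 to 15 N) down onto both sides of the V; never lean on it hard, and leave everything else where it lies.

Things in the scene. Friction and masses are not known exactly. Their poses are not given: they have to be found in the camera images.
- blank_center (a point): Centre (on the axis, half-way along) of the blank to use: a loose pale round wooden bar, 34 mm in diameter, 180 mm long, 0.1 to 0.18 kg; its last 28 mm at one end are a brass ferrule flush with the wood. x runs along the bar towards the brass end. At the start it lies level in one of the two places of the rest, axis 41 mm above the table.
- blank_tip (a point): Centre of the end face of the brass ferrule, 90 mm from blank_center along the bar's x.
- blank: The same blank; its origin and axes are those of blank_center.
- rest: Fixed brown wooden rest, origin at the table under its middle, x along the blanks (brass end towards its +x). Board 160 x 190 x 10 mm; two crossbars (16 mm wide, tops at 24 mm) at x = -60 and +60 mm, with pegs (6 mm thick, up to 40 mm high) beside the blanks. Places at y = -47.5 and +47.5 mm; either may hold the blank. Between the crossbars the blanks' sides are free.
- cradle: Fixed V cradle, origin at the table under its middle, x along the V towards the red stop, y to the left across it, z up. Green board 204 x 110 x 12 mm with two V saddles, each 30 mm long, at x = -65 and +65 mm; between them (x = -50 to +50 mm) only the board lies below. Red stop 14 mm thick, 70 mm wide, 82 mm high, its face at x = +90 mm. All rigid.
- v_seat (a point): Point fixed in the cradle, 62 mm above the table: where blank_center lies when the blank is fully home, resting on both sides of the V with its brass end on the stop. Axes as the cradle's.
- stop_face (a point): Point of the red stop's face on the axis of the seated blank, 90 mm from v_seat along the cradle's x.
- face_left: Left (+y) aluminium sides of both saddles, one contact line of the V; origin and axes as the cradle's. The saddles are 68 mm wide and 62 mm high; each V is 90 degrees, opens upward, bottom line 38 mm above the table.
- face_right: Right (-y) aluminium sides of both saddles, the other contact line; fixed in the cradle. Origin and axes as the cradle's.
- spare_center (a point): Centre of the other blank, dark brown all over, same size, lying in the other place of the rest: leave it.
- glue: Yellow glue bottle, 60 mm across, 150 mm high, origin at its foot: leave it.
- hammer: Hammer, 260 mm long, lying on the table, origin under its middle: leave it.
- screwdriver: Blue screwdriver, 200 mm long, lying on the table: leave it.
- tape: Yellow tape measure, 70 x 40 x 62 mm: leave it.
- jar: Jar with red lid, 64 mm across, 85 mm high: leave it.
- square: Try square lying flat, 110 x 180 mm, 16 mm thick: leave it.
- sander: Cork sanding block, 110 x 60 x 30 mm: leave it.
Not all that is in view belongs to the job. Leave any orange look-alike of the blank alone.

How it is judged:
By the outcome, as a careful person would: the job done as asked, in the order asked, and still so for the second after the job is handed in, while the arm keeps its last pose, push and grip.
It also fails if it takes over 64 s, if anything falls off the work surface, if the arm or the gripper's body presses on something with over 40 N, if the wrist force passes 120 N, or if a joint passes its speed limit or range.

## Working session

There is one attempt and no reset: what is moved stays moved. The work goes in short steps, Python scripts to look and compute and a tool call to move; the robot and the scene stay as the last step left them, time stands still between calls to the robot, and variables do not carry over. Pictures are saved under pics/ and viewed, at most 10 in all, crops included, and the job is handed in when it is done.

Besides the shell and the picture viewer there is one more tool, called by a JSON object that holds its "method" and its "body", one argument or row to a line. step_arm: Moves the arm, as the interface text tells. Its arguments: {"type":"object","properties":{"motion":{"type":"array","items":{"type":"array","items":{"type":"number"}}},"force":{"type":"number"}},"required":["motion"]}

```bash
mkdir -p pics
cat > h.py <<'E'
import numpy as np, cv2
from scipy.spatial.transform import Rotation as R
from workcell import bot
def rot(o):
    o=np.array(o,float)
    return o if o.shape==(3,3) else R.from_rotvec(o).as_matrix()
def cloud(name,depth):
    c=bot.calibration(name);K=np.array(c["mtx"],float)
    v,u=np.mgrid[0:400,0:640].astype(float)
    p=cv2.undistortPoints(np.stack([u.ravel(),v.ravel()],1)[:,None],K,np.array([c["k1"],0,0,0.]))[:,0]
    d=depth.ravel()
    P=np.stack([p[:,0]*d,-p[:,1]*d,-d],1)
    W=P@rot(c["orientation"]).T+np.array(c["origin"])
    W[d==0]=np.nan
    return W.reshape(400,640,3)
def shot(name,tag):
    im,d=bot.read_camera(name)
    np.savez(f"pics/{tag}.npz",im=im,d=d,W=cloud(name,d))
    return im,d
E
python3 - <<'E'
from h import *
for n in("top","side"):
    im,d=shot(n,n+"0"); cv2.imwrite(f"pics/{n}0.png",im[:,:,::-1]); print({k:np.round(v,3).tolist() for k,v in bot.calibration(n).items()})
print(bot.read_state())
E
```

```text
{'mtx': [[488.673, 0.0, 320.783], [0.0, 488.673, 191.633], [0.0, 0.0, 1.0]], 'k1': -0.073, 'origin': [0.291, -0.02, 1.776], 'orientation': [0.15, -0.141, -1.56]}
{'mtx': [[364.026, 0.0, 321.186], [0.0, 364.026, 200.129], [0.0, 0.0, 1.0]], 'k1': -0.044, 'origin': [0.373, -0.674, 0.87], 'orientation': [0.726, -0.114, -0.338]}
{'time': 0.1, 'q': array([ 1.14710808e+00,  2.64694263e-01,  1.60527125e+00,  2.00471223e-05,
        1.27369336e+00, -3.69119813e-02]), 'joint_vel': array([-0.00105952, -0.00279854, -0.00331169, -0.0004393 ,  0.00246644,
        0.00047321]), 'joint_torque': array([-1.73290255e-05, -5.16705287e+01, -3.68590415e+01, -7.40858877e-05,
        6.24400098e-03, -5.87299489e-07]), 'tool_pos': array([0.25433893, 0.62452153, 0.23005718]), 'tcp_rot': array([-0.60368142, -3.08254485,  0.00315254]), 'wrist_force': array([-0.18674156, -0.07375864, -0.07942967]), 'torque': array([-0.01435199,  0.02737611, -0.02442134]), 'grip_force': 0.0, 'width': 0.9968963480404025}
```

View pics/top0.png

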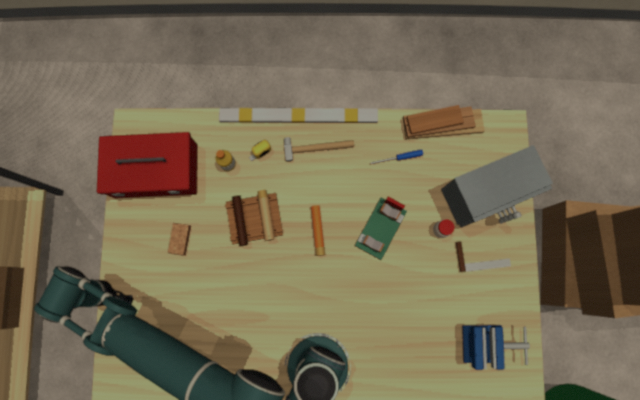

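View pics/side0.png

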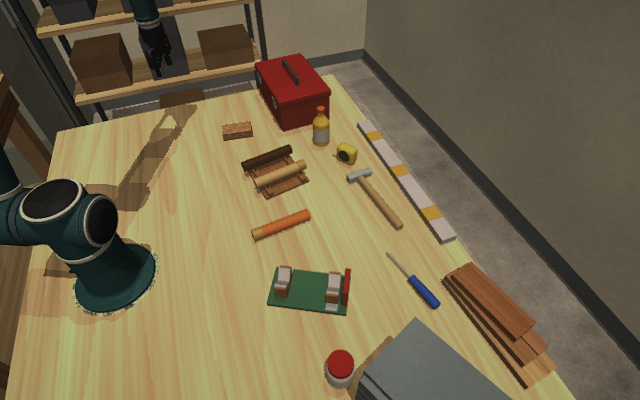

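The top view shows three bars: dark brown at (240,220), pale at (266,215), both in the rest, and an orange one at (318,230). The pale one fits, since it lies in the rest. The cradle is at (381,228), with its red stop at (396,203). I'll confirm in an enlarged crop.

Run:
```python
from h import *
z=np.load("pics/top0.npz");im=z["im"][:,:,::-1];W=z["W"]
a=cv2.resize(im[180:255,222:292],None,fx=5.6,fy=5.6,interpolation=cv2.INTER_CUBIC)
b=cv2.resize(im[190:265,350:420],None,fx=5.6,fy=5.6,interpolation=cv2.INTER_CUBIC)
cv2.imwrite("pics/crop0.png",np.hstack([a,b]))
# axis of the pale bar: high points in the region
def fit(box,zlo,zhi,tag,cond=None):
    u0,v0,u1,v1=box
    P=W[v0:v1,u0:u1].reshape(-1,3);C=z["im"][v0:v1,u0:u1].reshape(-1,3).astype(int)
    m=(P[:,2]>zlo)&(P[:,2]<zhi)
    if cond is not None:m&=cond(C)
    P=P[m];c=P[:,:2].mean(0);_,_,V=np.linalg.svd(P[:,:2]-c)
    t=(P[:,:2]-c)@V[0];s=(P[:,:2]-c)@V[1]
    mid=c+V[0]*(t.min()+t.max())/2+V[1]*(s.min()+s.max())/2
    print(tag,len(P),mid.round(4),"dir",V[0].round(3),"len",np.ptp(t).round(3),"wid",np.ptp(s).round(3),"zmax",P[:,2].max().round(4),"ztop",np.percentile(P[:,2],90).round(4))
pale=lambda C:(C.sum(1)>330)
fit((252,180,290,250),.047,.08,"pale")
fit((228,188,252,250),.047,.08,"dark")
fit((350,190,420,265),.004,.02,"board",lambda C:C[:,1]>C[:,0]+10)
fit((350,190,420,265),.045,.07,"saddles",lambda C:(abs(C[:,0]-C[:,1])<40))
fit((350,190,420,265),.068,.1,"stop")
```

```text
pale 428 [0.5314 0.185 ] dir [-0.982 -0.188] len 0.18 wid 0.041 zmax 0.0691 ztop 0.0618
dark 403 [0.51   0.2804] dir [-0.981 -0.192] len 0.181 wid 0.032 zmax 0.0675 ztop 0.0617
board 949 [ 0.4877 -0.2271] dir [-0.939  0.343] len 0.213 wid 0.133 zmax 0.02 ztop 0.0173
saddles 304 [ 0.4922 -0.2284] dir [-0.879  0.477] len 0.172 wid 0.068 zmax 0.0696 ztop 0.0635
stop 99 [ 0.5062 -0.238 ] dir [-0.419 -0.908] len 0.075 wid 0.167 zmax 0.094 ztop 0.087
```

View pics/crop0.png

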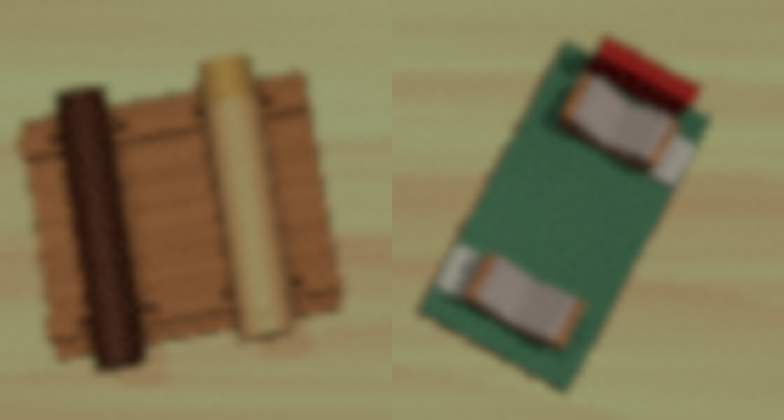

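The crop confirms it: the pale bar has its brass end up, which is world +x, at about (262,193) in the full picture. The dark bar is the spare. The board corners can be read from the crop.

```bash
cat >> h.py <<'E'
def plane(name,px,zz):
    c=bot.calibration(name);K=np.array(c["mtx"],float)
    p=cv2.undistortPoints(np.array(px,float)[:,None],K,np.array([c["k1"],0,0,0.]))[:,0]
    r=np.stack([p[:,0],-p[:,1],-np.ones(len(p))],1)@rot(c["orientation"]).T
    o=np.array(c["origin"]);return (o+r*((zz-o[2])/r[:,2])[:,None])
E
python3 - <<'E'
from h import *
f=lambda l,x0,y0:[(x0+x/5.6,y0+y/5.6) for x,y in l]
B=plane("top",f([(176,42),(315,118),(175,390),(26,312)],350,190),.012)[:,:2]
print("top board",B.round(4).tolist(),"c",B.mean(0).round(4)); d=(B[0]+B[1]-B[2]-B[3])/2; print(d,np.hypot(*d),np.degrees(np.arctan2(d[1],d[0])))
w=(B[0]+B[3]-B[1]-B[2])/2;print(np.hypot(*w),np.degrees(np.arctan2(w[1],w[0]))-90)
S=plane("top",f([(213,37),(307,85)],350,190),.082)[:,:2];d=S[0]-S[1];print("stop back",S.round(4).tolist(),S.mean(0),np.hypot(*d),np.degrees(np.arctan2(d[1],d[0]))-90)
# blank: outline ends, silhouette about axis height
P=plane("top",f([(224,60),(268,332)],222,180),.045)[:,:2];d=P[0]-P[1];print("blank",P.round(4).tolist(),P.mean(0),np.hypot(*d),np.degrees(np.arctan2(d[1],d[0])))
# side: masks with depth
z=np.load("pics/side0.npz");im=z["im"].astype(int);W=z["W"]
def fit(box,zlo,zhi,tag,cond):
    u0,v0,u1,v1=box;Q=W[v0:v1,u0:u1].reshape(-1,3);C=im[v0:v1,u0:u1].reshape(-1,3)
    Q=Q[(Q[:,2]>zlo)&(Q[:,2]<zhi)&cond(C)]
    (c,s,a)=cv2.minAreaRect((Q[:,:2]*1000).astype(np.float32));print(tag,len(Q),np.round(c,1),np.round(s,1),round(a,2),"z",Q[:,2].min().round(3),Q[:,2].max().round(3))
fit((245,150,312,200),.046,.08,"side blank",lambda C:C[:,0]>150)
fit((262,262,356,320),.0,.03,"side board",lambda C:(C[:,1]>C[:,0]+15))
fit((338,262,356,310),.03,.1,"side stop",lambda C:(C[:,0]>C[:,1]+60)&(C[:,1]<70))
cv2.imwrite("pics/crop1.png",np.vstack([cv2.resize(z["im"][140:205,235:320,::-1],None,fx=5,fy=5,interpolation=cv2.INTER_CUBIC)[:290],cv2.resize(z["im"][260:320,265:365,::-1],None,fx=4.25,fy=4.25,interpolation=cv2.INTER_CUBIC)]))
st=bot.read_state();print(rot(st["tcp_rot"]).round(3).tolist())
E
```

```text
top board [[0.6003, -0.2321], [0.5504, -0.322], [0.374, -0.2279], [0.4235, -0.1327]] c [ 0.4871 -0.2287]
[ 0.17660501 -0.09674186] 0.201366129533194 -28.71333826442588
0.1050846561246897 -28.21417116275913
stop back [[0.5913, -0.247], [0.561, -0.3056]] [ 0.57616905 -0.27629713] 0.06591773363613687 -27.362241236292427
blank [[0.6172, 0.2026], [0.442, 0.1698]] [0.52958288 0.18618898] 0.178193883973557 10.588116782544368
side blank 333 [531.1 186.3] [179.9  32.1] 10.51 z 0.046 0.062
side board 1733 [ 487.9 -229. ] [109.3 201.4] 61.83 z 0.002 0.019
side stop 118 [ 572.  -274.1] [65.9 11.9] 61.75 z 0.077 0.087
[[-0.926, 0.377, -0.001], [0.377, 0.926, -0.002], [0.0, -0.002, -1.0]]
```

View pics/crop1.png

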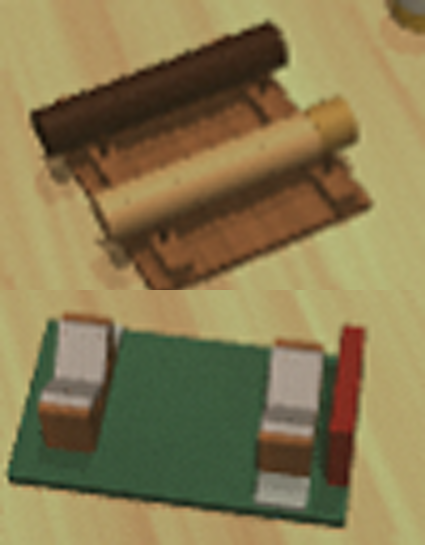

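Top and side views agree:
- **Blank:** centre (0.531, 0.186), brass end at +10.5°.
- **Cradle:** centre (0.488, −0.229), x axis at −28.3°.

I'll move above the blank now.

{"method": "step_arm", "body": {
  "motion": [
    [8.5,-2,-1.5,0,-2],
    [8.5,-6,-4.3,0,-6],
    [8.5,-10,-7.2,0,-10],
    [8.5,-14,-10,0,-13],
    [8.5,-18,-12.9,0,-16],
    [8.5,-22,-15.7,0,-19],
    [8.5,-26,-18.6,0,-22],
    [8.5,-30,-21.5,0,-25],
    [8.5,-34,-24.3,0,-28],
    [8.5,-38,-27.2,0,-30],
    [8.5,-40.5,-29,0,-31.5],
    [8.5,-41.7,-29.9,0,-32.4],
    [8.5,-42.2,-30.2,0,-32.6],
    [8.5,-42.2,-30.2,0,-32.6],
    [8.5,-42.2,-30.2,0,-32.6]
  ],
  "force": 60
}}

```text
time: 1.6
tool_pos: [0.531, 0.1869, 0.231]
tcp_rot: [0.286, -3.128, -0.001]
wrist_force: [-0.0, -0.3, -0.6]
width: 0.995
grip_force: 0.0
```

```bash
cat > rel.py <<'E'
from h import *
import sys
# usage: rel.py x y z yaw(of tool x, deg): shift/turn from the measured pose
x,y,z,a=map(float,sys.argv[1:5]);s=bot.read_state();M=rot(s["tcp_rot"]);cur=np.degrees(np.arctan2(M[1,0],M[0,0]))
print("pos",s["tool_pos"].round(4),"yaw",round(cur,2),"zaxis",M[:,2].round(3),"F",s["wrist_force"].round(2),"grip",s["grip_force"],"w",s["width"],"t",s["time"])
print("shift cm",(M.T@(np.array([x,y,z])-s["tool_pos"])*100).round(2),"twist",round(-((a-cur+180)%360-180),2))
E
python3 rel.py .531 .186 .020 190.55
```

```text
pos [0.531  0.1869 0.231 ] yaw -169.55 zaxis [-0.001  0.    -1.   ] F [-0.02 -0.33 -0.61] grip 0.0 w 0.9946856091958625 t 1.6
shift cm [ 0.  -0.1 21.1] twist -0.1
```

{"method": "step_arm", "body": {
  "motion": [
    [8.5,0,-0.1,2,0],
    [8.5,0,-0.1,5,0],
    [8.5,0,-0.1,8,0],
    [8.5,0,-0.1,11,0],
    [8.5,0,-0.1,14,0],
    [8.5,0,-0.1,16.5,0],
    [8.5,0,-0.1,18.5,0],
    [8.5,0,-0.1,20,0],
    [8.5,0,-0.1,21,0],
    [8.5,0,-0.1,21,0],
    [6,0,-0.1,21,0],
    [5,0,-0.1,21,0],
    [4.5,0,-0.1,21,0],
    [4.2,0,-0.1,21,0],
    [4.0,0,-0.1,21,0],
    [3.8,0,-0.1,21,0],
    [3.6,0,-0.1,21,0],
    [3.4,0,-0.1,21,0],
    [3.2,0,-0.1,21,0],
    [3.0,0,-0.1,21,0]
  ],
  "force": 40
}}

```text
time: 3.6
tool_pos: [0.5316, 0.1864, 0.0218]
tcp_rot: [-0.285, 3.129, 0.003]
wrist_force: [-2.7, 4.6, 3.6]
width: 0.388
grip_force: 39.3
```

```bash
python3 rel.py .531 .186 .020 190.55
```

```text
pos [0.5316 0.1864 0.0218] yaw -169.58 zaxis [-0.     0.002 -1.   ] F [-2.74  4.56  3.56] grip 39.33348834514618 w 0.3878733216704528 t 3.6
shift cm [ 0.07 -0.03  0.18] twist -0.13
```

{"method": "step_arm", "body": {
  "motion": [
    [2,0,0,0,0],
    [2,0,0,0,0],
    [2,0,0,-0.5,0],
    [2,0,0,-1.5,0],
    [2,0,0,-3,0],
    [2,0,0,-5,0],
    [2,0,0,-7.5,0],
    [2,0,0,-10,0],
    [2,0,0,-12,0],
    [2,0,0,-13.5,0],
    [2,0,0,-14,0],
    [2,0,0,-14,0],
    [2,0,0,-14,0]
  ],
  "force": 60
}}

```text
time: 4.9
tool_pos: [0.531, 0.1849, 0.1603]
tcp_rot: [0.286, -3.127, 0.001]
wrist_force: [-0.6, 0.0, -1.3]
width: 0.384
grip_force: 59.8
```

```bash
python3 - <<'E'
from h import *
im,d=shot("side","side1");W=cloud("side",d)
cv2.imwrite("pics/side1.png",cv2.resize(im[60:230,190:390,::-1],None,fx=4,fy=4,interpolation=cv2.INTER_CUBIC)[:600])
E
python3 rel.py .4655 -.217 .165 151.7
```

```text
pos [0.5307 0.1849 0.1599] yaw -169.56 zaxis [-0.002 -0.001 -1.   ] F [-0.68  1.77 -1.56] grip 59.75047945976257 w 0.37690754857149883 t 4.95
shift cm [ 13.69 -38.34  -0.46] twist 38.74
```

View pics/side1.png

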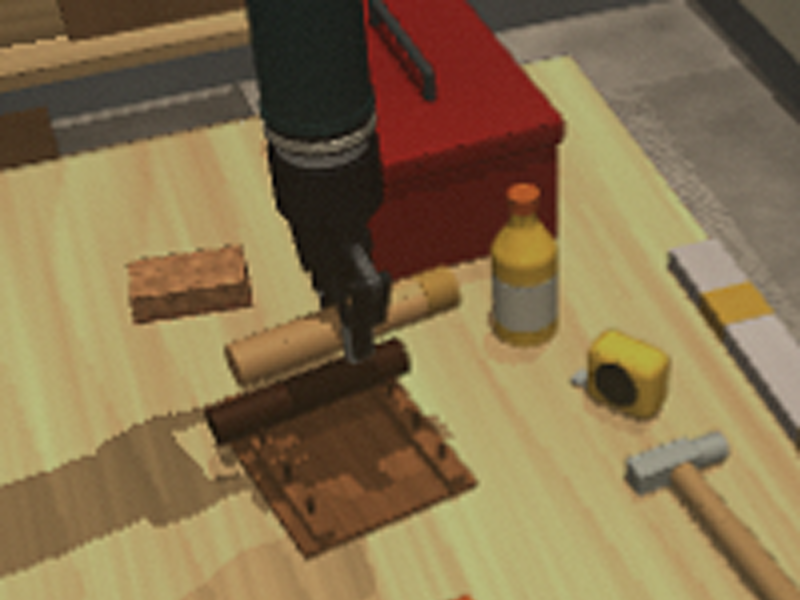

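The picture shows the blank held mid-length and roughly level, brass end at about (440,290) in the crop. The spare is undisturbed. Next I'll carry it over the cradle.

{"method": "step_arm", "body": {
  "motion": [
    [2,0.5,-1.5,0,1.5],
    [2,1.6,-4.5,0,4.5],
    [2,3,-8,0,8],
    [2,4.3,-12,0,12],
    [2,5.7,-16,0,16],
    [2,7.1,-20,0,20],
    [2,8.6,-24,0,24],
    [2,10,-28,0,28],
    [2,11.4,-32,0,32],
    [2,12.5,-35,0,35],
    [2,13.2,-37,0,37.3],
    [2,13.6,-38,0,38.4],
    [2,13.7,-38.3,0,38.7],
    [2,13.7,-38.3,0,38.7],
    [2,13.7,-38.3,0,38.7],
    [2,13.7,-38.3,0,38.7]
  ]
}}

```text
time: 6.55
tool_pos: [0.4665, -0.2152, 0.1612]
tcp_rot: [-0.764, -3.047, -0.0]
wrist_force: [-0.7, -0.1, -1.9]
width: 0.382
grip_force: 59.9
```

```bash
python3 - <<'E'
from h import *
for n in("side","top"):
    im,d=shot(n,n+"2");W=cloud(n,d);C=im.astype(int)
    p=(W[...,2]>.13)&(W[...,2]<.215)&(abs(W[...,0]-.4655)<.13)&(abs(W[...,1]+.217)<.13)
    m=p&(C[...,0]>C[...,2]+35)&(C[...,0]>95)
    Q=W[m];(c,s,a)=cv2.minAreaRect((Q[:,:2]*1000).astype(np.float32));print(n,len(Q),np.round(c,1),np.round(s,1),round(a,2),"z",np.percentile(Q[:,2],[2,98]).round(4))
    u=np.array([.8805,-.4741]);t=(Q[:,:2]-[.4655,-.217])@u
    for k in(-1,1):
        h=Q[(t*k>.03)&(t*k<.085)];print(k,"ztop",np.percentile(h[:,2],[50,90]).round(4),"t range",t.min().round(4),t.max().round(4))
    if n=="side":
        v,uu=np.where(m);print(uu.min(),uu.max(),v.min(),v.max())
    cv2.imwrite(f"pics/{n}2.png",cv2.resize(im[170:330,220:400,::-1] if n=="side" else im[170:270,330:430,::-1],None,fx=4,fy=4,interpolation=cv2.INTER_CUBIC)[:600])
E
python3 rel.py .4655 -.217 .0425 151.7
```

```text
side 955 [ 463.8 -220.5] [ 49.8 181.9] 68.11 z [0.1751 0.1986]
-1 ztop [0.1936 0.1973] t range -0.0907 0.0899
1 ztop [0.1939 0.1976] t range -0.0907 0.0899
254 335 238 265
top 188 [ 416.  -189.8] [31.8 65.2] 58.62 z [0.1821 0.2034]
-1 ztop [0.1956 0.2011] t range -0.0889 -0.0231
pos [ 0.4666 -0.2154  0.1613] yaw 151.82 zaxis [ 0.  0. -1.] F [ 0.02 -0.01 -1.14] grip 59.939791560173035 w 0.37954368670472904 t 6.65
shift cm [ 0.02 -0.19 11.88] twist 0.12Traceback (most recent call last):
  File "<stdin>", line 9, in <module>
    return _quantile_unchecked(
        a, q, axis, out, overwrite_input, method, keepdims, weights)
    return _ureduce(a,
                    func=_quantile_ureduce_func,
    ...<5 lines>...
                    overwrite_input=overwrite_input,
                    method=method)
    r = func(a, **kwargs)
    result = _quantile(arr,
                       quantiles=q,
    ...<2 lines>...
                       out=out,
                       weights=wgt)
    slices_having_nans = np.isnan(arr[-1, ...])
                                  ~~~^^^^^^^^^
IndexError: index -1 is out of bounds for axis 0 with size 0
```

View pics/side2.png

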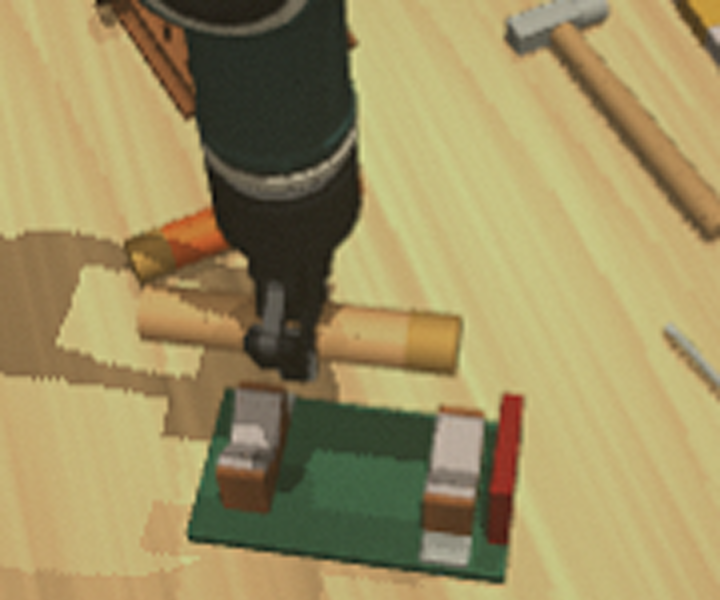

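The blank is level and over the V, brass end at about (435,343) in the crop facing the stop, and roughly 25 mm short. Next I'll lower it.

{"method": "step_arm", "body": {
  "motion": [
    [2,0,-0.2,1,0.1],
    [2,0,-0.2,3,0.1],
    [2,0,-0.2,5,0.1],
    [2,0,-0.2,7,0.1],
    [2,0,-0.2,8.5,0.1],
    [2,0,-0.2,9.7,0.1],
    [2,0,-0.2,10.5,0.1],
    [2,0,-0.2,10.9,0.1],
    [2,0,-0.2,11.1,0.1],
    [2,0,-0.2,11.1,0.1],
    [2,0,-0.2,11.1,0.1],
    [2,0,-0.2,11.1,0.1]
  ]
}}

```text
time: 7.85
tool_pos: [0.466, -0.2183, 0.051]
tcp_rot: [0.769, 3.045, -0.0]
wrist_force: [-0.1, 0.2, -1.9]
width: 0.381
grip_force: 59.9
```

```bash
python3 rel.py .4655 -.217 .0425 151.7
```

```text
pos [ 0.466  -0.2183  0.051 ] yaw 151.64 zaxis [ 0.001 -0.001 -1.   ] F [-0.09  0.2  -1.87] grip 59.939484000205994 w 0.38063247869838174 t 7.85
shift cm [0.1  0.09 0.85] twist -0.06
```

{"method": "step_arm", "body": {
  "motion": [
    [2,0,0,0.3,0],
    [2,0,0,0.5,0],
    [2,0,0,0.7,0],
    [2,0,0,0.8,0],
    [2,0,0,0.8,0],
    [2,0,0,0.8,0]
  ]
}}

```text
time: 8.45
tool_pos: [0.4669, -0.2172, 0.0448]
tcp_rot: [0.771, 3.044, 0.003]
wrist_force: [-2.0, 7.9, 15.0]
width: 0.378
grip_force: 61.7
```

```bash
python3 rel.py .4655 -.217 .0425 151.7
```

```text
pos [ 0.4669 -0.2172  0.0448] yaw 151.59 zaxis [ 0.002  0.001 -1.   ] F [-1.98  7.95 15.03] grip 61.74156904220581 w 0.37783056225467593 t 8.45
shift cm [ 0.14 -0.05  0.23] twist -0.11
```

{"method": "step_arm", "body": {
  "motion": [
    [2,0,0.05,-0.05,0],
    [2,0,0.1,-0.1,0],
    [2,0,0.15,-0.1,0],
    [2,0,0.15,-0.1,0],
    [2,0,0.15,-0.1,0]
  ]
}}

```text
time: 8.95
tool_pos: [0.4672, -0.2168, 0.0443]
tcp_rot: [0.769, 3.044, 0.0]
wrist_force: [1.2, 1.9, 7.6]
width: 0.379
grip_force: 60.5
```

```bash
cat > f.py <<'E'
from h import *
s=bot.read_state();u=np.array([.8805,-.4741,0]);w=np.array([.4741,.8805,0]);F=s["wrist_force"];T=s["torque"]
d=s["tool_pos"]-[.4875,-.229,0]
M=rot(s["tcp_rot"]);print("t",s["time"],"F x,y,z",(F@u).round(2),(F@w).round(2),F[2].round(2),"T",(T@u).round(3),(T@w).round(3),T[2].round(3),"pos",(d@u*1000).round(1),(d@w*1000).round(1),(d[2]*1000).round(1),"yaw",np.degrees(np.arctan2(M[1,0],M[0,0])).round(2))
E
python3 f.py
```

```text
t 8.95 F x,y,z 0.19 2.27 7.61 T 0.284 0.334 -0.026 pos -23.6 1.1 44.3 yaw 151.63
```

{"method": "step_arm", "body": {
  "motion": [
    [2,0,0.03,0.03,0],
    [2,0,0.06,0.06,0],
    [2,0,0.06,0.06,0],
    [2,0,0.06,0.06,0],
    [2,0,0.06,0.06,0]
  ],
  "force": 35
}}

```text
time: 9.45
tool_pos: [0.4676, -0.2164, 0.0438]
tcp_rot: [0.77, 3.044, 0.0]
wrist_force: [0.2, 2.1, 7.9]
width: 0.378
grip_force: 60.5
```

```bash
python3 f.py
```

```text
t 9.45 F x,y,z -0.79 1.92 7.91 T 0.197 0.281 0.003 pos -23.5 1.7 43.8 yaw 151.62
```

{"method": "step_arm", "body": {
  "motion": [
    [2,0,0.03,0.05,0],
    [2,0,0.06,0.08,0],
    [2,0,0.06,0.08,0],
    [2,0,0.06,0.08,0],
    [2,0,0.06,0.08,0]
  ]
}}

```text
time: 9.95
tool_pos: [0.4678, -0.2161, 0.0433]
tcp_rot: [0.77, 3.044, -0.0]
wrist_force: [-0.8, 2.8, 9.8]
width: 0.383
grip_force: 61.0
```

```bash
python3 f.py
```

```text
t 9.95 F x,y,z -2.06 2.1 9.83 T 0.202 0.409 -0.149 pos -23.4 2.1 43.3 yaw 151.61
```

{"method": "step_arm", "body": {
  "motion": [
    [2,-0.1,0.05,0.03,0],
    [2,-0.25,0.05,0.03,0],
    [2,-0.4,0.05,0.03,0],
    [2,-0.6,0.05,0.03,0],
    [2,-0.8,0.05,0.03,0],
    [2,-0.9,0.05,0.03,0],
    [2,-1.0,0.05,0.03,0],
    [2,-1.0,0.05,0.03,0]
  ]
}}

```text
time: 10.75
tool_pos: [0.4681, -0.2157, 0.0427]
tcp_rot: [-0.767, -3.027, -0.008]
wrist_force: [-26.6, 14.7, 39.1]
width: 0.38
grip_force: 63.8
```

```bash
python3 f.py
```

```text
t 10.75 F x,y,z -30.37 0.32 39.14 T 0.047 4.508 -0.52 pos -23.3 2.5 42.7 yaw 151.56
```

The blank is not sliding and the forces are rising, so I'll back off and look.

{"method": "step_arm", "body": {
  "motion": [
    [2,0.5,0,0,0],
    [2,1.0,0,-0.1,0],
    [2,1.0,0,-0.1,0],
    [2,1.0,0,-0.1,0]
  ]
}}

```text
time: 11.15
tool_pos: [0.4667, -0.215, 0.0432]
tcp_rot: [-0.77, -3.045, -0.001]
wrist_force: [-2.9, 1.8, 8.5]
width: 0.377
grip_force: 60.7
```

```bash
python3 f.py
python3 - <<'E'
from h import *
for n in("side","top"):
    im,d=shot(n,n+"3")
    W=cloud(n,d);u=np.array([.8805,-.4741]);w=np.array([.4741,.8805]);C=im.astype(int)
    D=W[...,:2]-[.4875,-.229];X=D@u;Y=D@w;Z=W[...,2]
    m=(abs(Y)<.03)&(Z>.045)&(Z<.1)&(C[...,0]>C[...,2]+35)&(C[...,1]>.55*C[...,0])&(C[...,0]>95)&(X>-.14)&(X<.1)
    print(n,m.sum(),"x",np.percentile(X[m],[1,99]).round(4))
    for a,b in((-.11,-.08),(-.08,-.05),(.0,.03),(.03,.06),(.06,.09)):
        k=m&(X>a)&(X<b);print(a,b,k.sum(),np.percentile(Z[k],[50,90]).round(4) if k.sum() else "", np.percentile(Y[k],[5,95]).round(4) if k.sum() else "")
    r=(C[...,0]>C[...,1]+60)&(C[...,1]<80)&(abs(Y)<.05)&(X>.06)&(X<.13)&(Z>.02);print("red x",np.percentile(X[r],[2,10,50,90]).round(4))
    if n=="side":cv2.imwrite("pics/side3.png",cv2.resize(im[225:325,245:365,::-1],None,fx=6,fy=6,interpolation=cv2.INTER_CUBIC))
E
```

```text
t 11.15 F x,y,z -3.45 0.19 8.54 T 0.075 0.634 -0.208 pos -24.9 2.5 43.2 yaw 151.61
side 843 x [-0.1138  0.0722]
-0.11 -0.08 164 [0.0768 0.0805] [-0.0143  0.0121]
-0.08 -0.05 175 [0.0757 0.0802] [-0.0283  0.0104]
0.0 0.03 164 [0.0774 0.0808] [-0.0144  0.0106]
0.03 0.06 181 [0.0769 0.0813] [-0.0157  0.0133]
0.06 0.09 56 [0.0653 0.079 ] [-0.0291  0.0284]
red x [0.0897 0.0907 0.0955 0.1003]
top 67 x [-0.0731  0.0995]
-0.11 -0.08 0  
-0.08 -0.05 64 [0.0752 0.0806] [-0.0278  0.015 ]
0.0 0.03 0  
0.03 0.06 0  
0.06 0.09 0  
red x [0.0878 0.0888 0.0934 0.0981]
```

View pics/side3.png

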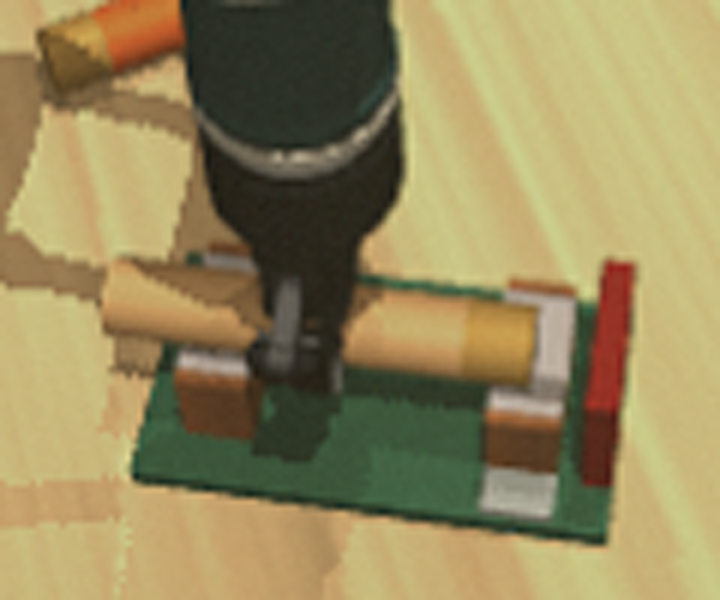

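The blank lies properly in the V, with its brass end at about (535,345) in the crop and the stop at (610,370), so nothing blocks it. It's friction: pushing forward also drives the compliant arm downward, which adds load. I'll slide in small steps with a slight lift to compensate.

{"method": "step_arm", "body": {
  "motion": [
    [2,-0.05,0,-0.03,0],
    [2,-0.1,0,-0.05,0],
    [2,-0.15,0,-0.08,0],
    [2,-0.2,0,-0.1,0],
    [2,-0.2,0,-0.1,0]
  ]
}}

```text
time: 11.75
tool_pos: [0.4669, -0.2151, 0.043]
tcp_rot: [-0.77, -3.041, -0.002]
wrist_force: [-5.6, 4.6, 7.0]
width: 0.381
grip_force: 60.6
```

```bash
python3 f.py
```

```text
t 11.75 F x,y,z -7.1 1.4 6.99 T 0.172 0.925 -0.407 pos -24.8 2.5 43.0 yaw 151.58
```

{"method": "step_arm", "body": {
  "motion": [
    [2,-0.05,0,-0.04,0],
    [2,-0.1,0,-0.08,0],
    [2,-0.15,0,-0.1,0],
    [2,-0.15,0,-0.1,0]
  ]
}}

```text
time: 12.15
tool_pos: [0.4702, -0.2171, 0.0442]
tcp_rot: [0.769, 3.046, -0.001]
wrist_force: [0.2, -0.2, -1.1]
width: 0.379
grip_force: 59.8
```

```bash
python3 f.py
```

```text
t 12.15 F x,y,z 0.31 -0.07 -1.11 T -0.03 0.002 0.009 pos -20.9 2.3 44.2 yaw 151.66
```

The blank slid 4 mm but unloaded as it did. I'll lift it slightly, go back to about 25 mm short and lay it down again lightly, because the push itself adds the press.

{"method": "step_arm", "body": {
  "motion": [
    [2,0,0,-0.3,0],
    [2,0.2,0,-0.3,0],
    [2,0.4,0,-0.3,0],
    [2,0.4,0,-0.2,0],
    [2,0.4,0,-0.1,0],
    [2,0.4,0,0,0],
    [2,0.4,0,0.05,0],
    [2,0.4,0,0.08,0],
    [2,0.4,0,0.08,0],
    [2,0.4,0,0.08,0]
  ]
}}

```text
time: 13.15
tool_pos: [0.4666, -0.2149, 0.0438]
tcp_rot: [0.77, 3.046, 0.0]
wrist_force: [-0.4, -0.5, -1.3]
width: 0.378
grip_force: 59.8
```

```bash
python3 f.py
```

```text
t 13.15 F x,y,z -0.16 -0.65 -1.26 T -0.035 -0.02 0.049 pos -25.1 2.5 43.8 yaw 151.64
```

{"method": "step_arm", "body": {
  "motion": [
    [2,0,0,0.04,0],
    [2,0,0,0.08,0],
    [2,0,0,0.1,0],
    [2,0,0,0.1,0]
  ]
}}

```text
time: 13.55
tool_pos: [0.4667, -0.215, 0.0433]
tcp_rot: [0.77, 3.045, 0.0]
wrist_force: [-1.8, 1.0, 4.5]
width: 0.378
grip_force: 60.2
```

```bash
python3 f.py
```

```text
t 13.55 F x,y,z -2.07 -0.01 4.48 T -0.063 0.343 -0.142 pos -25.0 2.5 43.3 yaw 151.62
```

{"method": "step_arm", "body": {
  "motion": [
    [2,-0.1,0,-0.03,0],
    [2,-0.2,0,-0.05,0],
    [2,-0.3,0,-0.06,0],
    [2,-0.4,0,-0.06,0]
  ]
}}

```text
time: 13.95
tool_pos: [0.4684, -0.2158, 0.043]
tcp_rot: [-0.77, -3.042, -0.002]
wrist_force: [-7.1, 3.4, 6.5]
width: 0.376
grip_force: 60.6
```

```bash
python3 f.py
```

```text
t 13.95 F x,y,z -7.82 -0.38 6.54 T 0.022 1.156 -0.48 pos -23.1 2.5 43.0 yaw 151.58
```

It slides now at about 6.5 N press, so I'll continue.

{"method": "step_arm", "body": {
  "motion": [
    [2,-0.1,0,0,0],
    [2,-0.2,0,0,0],
    [2,-0.3,0,0,0],
    [2,-0.4,0,0,0],
    [2,-0.5,0,0,0]
  ]
}}

```text
time: 14.45
tool_pos: [0.4702, -0.2168, 0.0428]
tcp_rot: [-0.769, -3.036, -0.004]
wrist_force: [-14.2, 8.4, 16.5]
width: 0.381
grip_force: 61.3
```

```bash
python3 f.py
```

```text
t 14.45 F x,y,z -16.5 0.69 16.55 T -0.024 2.347 -0.53 pos -21.0 2.6 42.8 yaw 151.58
```

{"method": "step_arm", "body": {
  "motion": [
    [2,0,0,-0.04,0],
    [2,-0.05,0,-0.08,0],
    [2,-0.1,0,-0.1,0],
    [2,-0.15,0,-0.12,0]
  ]
}}

```text
time: 14.85
tool_pos: [0.4762, -0.2202, 0.0444]
tcp_rot: [0.769, 3.045, -0.0]
wrist_force: [0.2, -0.2, -1.0]
width: 0.381
grip_force: 59.8
```

```bash
python3 f.py
```

```text
t 14.85 F x,y,z 0.25 -0.07 -1.03 T 0.023 -0.024 0.054 pos -14.1 2.4 44.4 yaw 151.66
```

It slipped 7 mm and unloaded again, because I lifted too much. I'll lay it at about 25 mm once more and slide in finer corrections.

{"method": "step_arm", "body": {
  "motion": [
    [2,0.1,0,-0.3,0],
    [2,0.6,0,-0.3,0],
    [2,1.1,0,-0.3,0],
    [2,1.1,0,-0.2,0],
    [2,1.1,0,-0.1,0],
    [2,1.1,0,0,0],
    [2,1.1,0,0.05,0],
    [2,1.1,0,0.1,0],
    [2,1.1,0,0.1,0]
  ]
}}

```text
time: 15.75
tool_pos: [0.4662, -0.2147, 0.0435]
tcp_rot: [0.77, 3.046, 0.0]
wrist_force: [-0.4, -0.2, -1.3]
width: 0.378
grip_force: 59.8
```

```bash
python3 f.py
```

```text
t 15.75 F x,y,z -0.28 -0.37 -1.26 T -0.019 0.006 0.046 pos -25.6 2.4 43.5 yaw 151.64
```

{"method": "step_arm", "body": {
  "motion": [
    [2,0,0,0.03,0],
    [2,0,0,0.06,0],
    [2,0,0,0.06,0]
  ]
}}

```text
time: 16.05
tool_pos: [0.4662, -0.2148, 0.0433]
tcp_rot: [0.77, 3.046, 0.0]
wrist_force: [-1.3, 0.2, 3.1]
width: 0.376
grip_force: 60.0
```

```bash
python3 f.py
```

```text
t 16.05 F x,y,z -1.24 -0.45 3.13 T 0.099 0.159 -0.058 pos -25.5 2.5 43.3 yaw 151.63
```

{"method": "step_arm", "body": {
  "motion": [
    [2,-0.1,0,-0.02,0],
    [2,-0.2,0,-0.03,0],
    [2,-0.3,0,-0.04,0]
  ]
}}

```text
time: 16.35
tool_pos: [0.4679, -0.2156, 0.0432]
tcp_rot: [-0.77, -3.044, -0.001]
wrist_force: [-5.1, 2.1, 3.5]
width: 0.379
grip_force: 60.3
```

```bash
python3 f.py
```

```text
t 16.35 F x,y,z -5.48 -0.56 3.53 T 0.017 0.735 -0.36 pos -23.6 2.5 43.2 yaw 151.61
```

{"method": "step_arm", "body": {
  "motion": [
    [2,-0.1,0,0,0],
    [2,-0.2,0,0,0],
    [2,-0.3,0,-0.01,0]
  ]
}}

```text
time: 16.65
tool_pos: [0.4716, -0.2177, 0.0433]
tcp_rot: [0.769, 3.045, -0.0]
wrist_force: [-0.2, 0.2, -1.0]
width: 0.38
grip_force: 60.0
```

```bash
python3 f.py
```

```text
t 16.65 F x,y,z -0.32 0.08 -1.01 T 0.016 0.271 -0.102 pos -19.3 2.4 43.3 yaw 151.65
```

{"method": "step_arm", "body": {
  "motion": [
    [2,0,0,0.03,0],
    [2,-0.1,0,0.03,0],
    [2,-0.2,0,0.02,0],
    [2,-0.3,0,0.01,0]
  ]
}}

```text
time: 17.05
tool_pos: [0.4739, -0.2189, 0.0433]
tcp_rot: [-0.77, -3.045, -0.0]
wrist_force: [-2.1, 2.5, 1.5]
width: 0.378
grip_force: 60.1
```

```bash
python3 f.py
```

```text
t 17.05 F x,y,z -3.0 1.2 1.49 T 0.047 0.46 -0.212 pos -16.8 2.4 43.3 yaw 151.63
```

Sliding steadily with light contact. I'll continue with slightly more press.

{"method": "step_arm", "body": {
  "motion": [
    [2,-0.1,0,0.02,0],
    [2,-0.2,0,0.02,0],
    [2,-0.3,0,0.02,0],
    [2,-0.4,0,0.02,0]
  ]
}}

```text
time: 17.45
tool_pos: [0.477, -0.2206, 0.0431]
tcp_rot: [-0.77, -3.044, -0.001]
wrist_force: [-4.7, 3.6, 4.4]
width: 0.377
grip_force: 60.3
```

```bash
python3 f.py
```

```text
t 17.45 F x,y,z -5.84 0.93 4.42 T 0.072 0.836 -0.408 pos -13.2 2.4 43.1 yaw 151.62
```

Very good: 3.6 mm of travel with about 4–5 N of press.

{"method": "step_arm", "body": {
  "motion": [
    [2,-0.1,0,0.01,0],
    [2,-0.2,0,0.01,0],
    [2,-0.3,0,0.01,0],
    [2,-0.4,0,0.01,0]
  ]
}}

```text
time: 17.85
tool_pos: [0.4802, -0.2223, 0.043]
tcp_rot: [-0.77, -3.044, -0.001]
wrist_force: [-5.9, 2.9, 4.6]
width: 0.379
grip_force: 60.5
```

```bash
python3 f.py
```

```text
t 17.85 F x,y,z -6.59 -0.25 4.62 T 0.017 1.002 -0.494 pos -9.6 2.4 43.0 yaw 151.6
```

{"method": "step_arm", "body": {
  "motion": [
    [2,-0.1,0,0.01,0],
    [2,-0.2,0,0.01,0],
    [2,-0.3,0,0.01,0],
    [2,-0.4,0,0.01,0]
  ]
}}

```text
time: 18.25
tool_pos: [0.4833, -0.2239, 0.043]
tcp_rot: [-0.77, -3.043, -0.002]
wrist_force: [-7.8, 4.4, 7.7]
width: 0.382
grip_force: 60.6
```

```bash
python3 f.py
```

```text
t 18.25 F x,y,z -8.96 0.16 7.72 T 0.056 1.233 -0.542 pos -6.1 2.5 43.0 yaw 151.59
```

{"method": "step_arm", "body": {
  "motion": [
    [2,-0.1,0,0,0.1],
    [2,-0.2,0,0,0.2],
    [2,-0.3,0,0,0.2]
  ]
}}

```text
time: 18.55
tool_pos: [0.487, -0.226, 0.043]
tcp_rot: [-0.775, -3.044, -0.0]
wrist_force: [-3.5, 2.6, 3.5]
width: 0.381
grip_force: 60.3
```

```bash
python3 f.py
```

```text
t 18.55 F x,y,z -4.33 0.63 3.51 T 0.065 0.728 -0.236 pos -1.8 2.4 43.0 yaw 151.44
```

{"method": "step_arm", "body": {
  "motion": [
    [2,-0.05,0,0.02,0],
    [2,-0.1,0,0.02,0],
    [2,-0.15,0,0.02,0]
  ]
}}

```text
time: 18.85
tool_pos: [0.4874, -0.2261, 0.0429]
tcp_rot: [-0.774, -3.042, -0.001]
wrist_force: [-8.7, 3.6, 9.2]
width: 0.379
grip_force: 60.6
```

```bash
python3 f.py
```

```text
t 18.85 F x,y,z -9.39 -0.94 9.22 T 0.08 1.466 -0.292 pos -1.4 2.5 42.9 yaw 151.44
```

{"method": "step_arm", "body": {
  "motion": [
    [2,-0.05,0,-0.01,0],
    [2,-0.1,0,-0.02,0],
    [2,-0.15,0,-0.03,0],
    [2,-0.2,0,-0.04,0]
  ]
}}

```text
time: 19.25
tool_pos: [0.4883, -0.2267, 0.0429]
tcp_rot: [-0.774, -3.04, -0.002]
wrist_force: [-8.9, 5.3, 8.5]
width: 0.374
grip_force: 60.6
```

```bash
python3 f.py
python3 - <<'E'
from h import *
im,d=shot("side","side4")
cv2.imwrite("pics/side4.png",cv2.resize(im[235:315,260:360,::-1],None,fx=7,fy=7,interpolation=cv2.INTER_CUBIC))
E
```

```text
t 19.25 F x,y,z -10.33 0.5 8.45 T 0.095 1.62 -0.291 pos -0.4 2.5 42.9 yaw 151.44
```

View pics/side4.png

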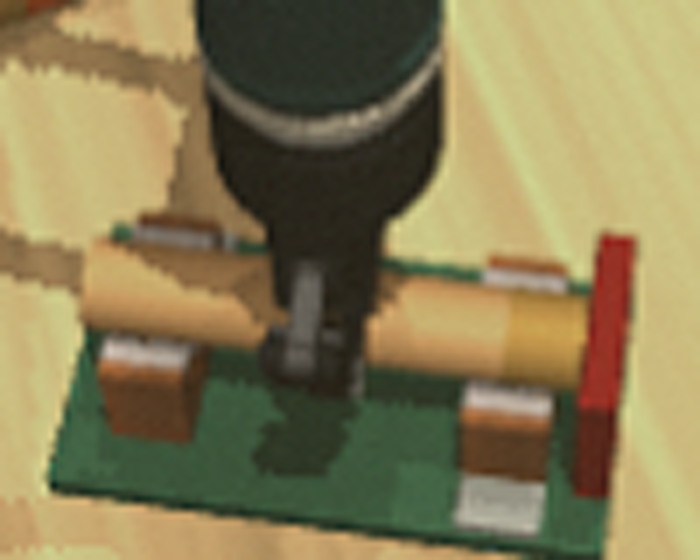

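The brass end at about (585,340) in the crop is at or within 1–2 mm of the red stop. I'll push a little more to confirm contact.

{"method": "step_arm", "body": {
  "motion": [
    [2,-0.05,0,-0.01,0],
    [2,-0.1,0,-0.03,0],
    [2,-0.15,0,-0.05,0],
    [2,-0.2,0,-0.06,0]
  ]
}}

```text
time: 19.7
tool_pos: [0.4883, -0.2266, 0.0429]
tcp_rot: [-0.773, -3.036, -0.003]
wrist_force: [-13.2, 7.8, 10.2]
width: 0.384
grip_force: 60.8
```

```bash
python3 f.py
```

```text
t 19.7 F x,y,z -15.3 0.6 10.19 T 0.055 2.205 -0.273 pos -0.4 2.5 42.9 yaw 151.44
```

{"method": "step_arm", "body": {
  "motion": [
    [2,0,0,-0.03,0],
    [2,0,0,-0.05,0],
    [2,0,0,-0.05,0]
  ]
}}

```text
time: 20.0
tool_pos: [0.4883, -0.2266, 0.0429]
tcp_rot: [-0.773, -3.036, -0.003]
wrist_force: [-12.6, 6.8, 6.6]
width: 0.376
grip_force: 60.7
```

```bash
python3 f.py
```

```text
t 20.0 F x,y,z -14.27 -0.01 6.65 T 0.06 1.877 -0.28 pos -0.4 2.4 42.9 yaw 151.44
```

The blank doesn't move even with the press eased (push/press ratio 1.8, against about 1.0 while sliding), so it's on the stop. Now I'll set the final press.

{"method": "step_arm", "body": {
  "motion": [
    [2,0,0,0.03,0],
    [2,0,0,0.06,0],
    [2,0,0,0.08,0],
    [2,0,0,0.08,0],
    [2,0,0,0.08,0],
    [2,0,0,0.08,0]
  ]
}}

```text
time: 20.6
tool_pos: [0.4883, -0.2267, 0.0429]
tcp_rot: [-0.773, -3.036, -0.003]
wrist_force: [-12.8, 7.5, 12.3]
width: 0.377
grip_force: 61.0
```

```bash
python3 f.py
```

```text
t 20.6 F x,y,z -14.83 0.52 12.31 T 0.016 2.218 -0.264 pos -0.4 2.4 42.9 yaw 151.44
```

```bash
python3 -c "
from workcell import bot
print(bot.finish_job())"; python3 f.py
```

```text
the job is handed in; nothing more can be done
None
the job is handed in; nothing more can be done
```

I handed the job in at 20.6 s with the pale blank against the red stop, still gripped and pressed into the V at about 12 N; it took three tries to slide it: an early jam peaked at about 39 N down, and light lifts made me re-lay it twice at about 25 mm, so the press was not kept up throughout (about 1 to 9 N on the final slide, near zero at one point).

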